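# Square a slotted plate, then hold sprung tweezers at the taped gap over its slot

## Robot

A 6-joint arm with a two-finger parallel gripper is mounted at the origin on the work surface. World frame = base frame: x ahead of the robot, y to its left, z up, the work surface at z = 0. Lengths are in mm, angles in rad, forces in N, time in s.
With the tool pointing down it reaches from about 350 to 1000 mm from the base axis. Payload 7.1 kg.
Tool frame: the origin (TCP) lies between the finger pads; the fingertips stand 11 mm ahead of it and the grasp point (between the pads) lies 8 mm behind it; z points along the fingers, x is the direction in which the jaws open and shut, and the axes are right-handed (so a half turn about z gives the same grasp; the last joint's range is limited). The gripper opens to 85 mm and grips with 20 to 120 N. Pads are 22 mm wide; open, the fingers measure 114 mm over their backs; the gripper's body (76 mm by 85 mm) begins 54 mm behind the grasp point. The pads swing forward as they close: fully open they stand 13 mm farther back than shut.
Start: joints at [-1.337, 0.423, 1.63, -0, 1.089, -0.019], TCP at [156.341, -605.113, 242.319] pointing down, gripper open.
Joint ranges: [-3, 3], [-0.9, 2.11], [0.09, 2.58], [-1.31, 4.45], [0.11, 2.69], [-2.54, 2.54]. Speed limits (rad/s): [2.39, 2.39, 3.01, 3.14, 3.14, 3.14].

## Interface

Orientations are given as a unit quaternion [w, x, y, z].
In Python, from plant import manip, camera, calibration, order gives the robot as it stands.
- The arm moves only by the shell command python3 -m handwheel 'ROWS' [FORCE]. ROWS is JSON, a list of rows, each a list of 3 entries, a list of its own where there are three numbers: the shift along the tool's x, y, z each as a share of 0.15 m, from -1 to 1, then the turn, a rotation vector about the tool's x, y, z each as a share of pi rad, from -1 to 1, then the closure, from -1 (fully open) to 1 (shut), so that 0 is half open. A call has 1 to 10 rows; each row is the pose to reach, as a shift and turn from the pose measured when the call began, along the tool's axes at that moment, turning the shorter way round; what a row does not reach only later rows make up. A row lasts 1/8 s, in which the tool goes at most 62.5 mm and 10.7 degrees, less where a joint would pass 70% of its speed; a pose out of reach is approached as far as the arm can. A call with a number of a shift or a turn outside -1 to 1 is refused whole. A call with a gripper value outside its range is refused whole. The fingers move at their own pace and stop on an object; FORCE is the grip in N (left out, the last holds). Time passes only in rows, so rows that repeat a pose let the fingers close. It gives the time, the measured TCP pose, the force and the opening at its end, in the units of the state.
- manip.get_obs(): the state, without advancing time (a new reading comes with each control period).
- camera(name): name is "scene" or "top" or "wrist"; returns the picture (480x640x3 uint8, red, green, blue); there is no depth.
- calibration(name): a dict with "fx", "fy", "cx", "cy" (pixels), "cam_to_world" (4x4, takes a point from camera to world coordinates); the wrist camera has in their place "mount" (4x4, takes a point from camera to tool coordinates, whose origin is the TCP and whose axes are the tool frame's). Camera axes: x right, y down, z forward; pixel columns grow to the right and rows downward; lengths in mm; the calibration is good to about 2 mm. A picture is of the moment at which its call begins: read the wrist's pose just before it. calibration takes no time and is no camera call.
- order.job_done(): hands the job in, once; it reports no verdict.
The state is a dict: "time": time; "joints": joint angles; "joint_vel": joint speeds; "joint_torque": joint torques, N m; "position": TCP position; "tcp_rot": TCP orientation; "ft_force": force on the tool from outside, world axes, zero at the start; "ft_torque": the same for the moment, N m; "finger_gap": finger opening in mm.
Only numpy, scipy, OpenCV 4.12 (cv2) and the standard library are available. Lean on these libraries where they do the work, as an engineer would, in place of code of your own. Each camera call takes 0.05 s, during which the arm holds its last target. There are 200 camera calls.

## Task

Slide the slotted aluminium plate square and flush into the fence corner of the plywood jig. Then take the sprung tweezers from their rest and hold them in the air, 10 to 40 mm above the plate, with one tip over each of the two strips of blue tape beside the slot, squeezed so that the gap between the tips matches the 14 mm between the strips, so that I can guide a fin between them into the slot; never pinch the tips shut. Finish while still holding the tweezers there, steady at that gap, with the plate still home in the corner and everything else on the bench left alone.

Things in the scene. Friction and masses are not known exactly. Their poses are not given: they have to be found in the camera images.
- jig: Fixed jig: plywood base 240 x 200 x 12 mm (x, y, z) on the bench. Origin: centre of its underside; x points to the far fence. Two dark steel bars stand 20 mm above the base's top face: one along the far (+x) edge, inner face at x = +100 mm, one along the left (+y) edge, inner face at y = +80 mm. The other two edges are open.
- fence_corner (a point): Where the two inner fence faces meet, at the top face of the base (jig frame 100, 80, 12 mm); axes as the jig's.
- plate: Loose aluminium plate 130 x 90 x 10 mm (x, y, z), 0.17 to 0.34 kg, lying on the jig base out of the corner and askew. Origin: centre of the underside. A 6 mm slot runs through it along its x axis (y = 0) from the -x edge, nearest the robot, to x = +15 mm. Home: +x edge against the far bar, +y edge against the left bar.
- plate_corner (a point): The plate's far left lower corner (plate frame 65, 45, 0 mm); meets fence_corner when the plate is home; axes as the plate's.
- slot_mark (a point): Point on the slot's centre line at the plate's top face (plate frame -20, 0, 10 mm); axes as the plate's. The two blue tape strips, 24 mm long (x) and 10 mm wide, lie beside it, centred on x = 0: from y = 7 to 17 mm and from y = -7 to -17 mm, so 14 mm apart.
- rest: Fixed wooden tool rest: base 180 x 50 x 4 mm and two cross blocks with tops 26 mm above the bench, 20 mm long, centred at x = -80 mm (40 mm wide) and x = +45 mm (64 mm wide); between them the tweezers' red grips stand free. Origin: on the bench under the start place of the grips, give or take 5 mm.
- tweezers: Loose sprung steel tweezers, 0.09 kg, lying flat on the rest; arms side by side, closing horizontally. Origin: midway between the two red grips, mid height (32 mm above the bench). x points to the tips (ends at x = +65 mm), bow pivot at x = -95 mm, y to the left arm, z up. Arms 12 mm high; grips are flat plates 30 mm long (x = -15 to +15 mm), 14 mm high.
- spring_arm (a joint): Closing angle of the right arm relative to the left (rad): 0 free (tip gap 34 mm, 46 mm wide over the grips' outer faces); 0.125 at 14 mm gap (34 mm wide over the grips, faces parallel); 0.20 nearly shut. 1 mm of tip gap = 0.00625 rad, 1 mm of grip width = 0.0105 rad. At the grips the spring pushes with 2 N when free, 7 N at the 14 mm gap; let go, it opens.
- tip_left (a point): Inner corner of the end of the left (+y) tip, at mid height. The tips are 4 mm thick and 10 mm high. Squeezed between parallel fingers, the two tips stay evenly either side of the middle of the grips, 65 mm ahead of it.
- tip_right (a point): The same on the right (-y) tip, on the moving arm.
- tray: Bystander: fixed grey tray of bolts 160 x 90 x 30 mm on the other side of the jig from the rest (the two may change sides). Origin: centre of the underside.
- tape_roll: Bystander: loose roll of blue tape lying flat, 104 mm across, 36 mm high.
- offcut: Bystander: loose aluminium offcut 6 mm thick, about 160 x 70 mm.
- spray_bottle: Bystander: loose bottle 64 mm across, 170 mm tall.
- drill: Bystander: red and black cordless drill lying on its side, 62 mm high, about 280 x 220 mm.
- grease_tin: Bystander: loose yellow tin 70 mm across, 45 mm high.
Not all that is in view belongs to the job. There is more than one size of the tweezers; the job needs the larger. What is shaped like the plate but turquoise is not meant.

How it is judged:
By the outcome, as a careful person would: the job done as asked, in the order asked, and still so for the second after the job is handed in, while the arm keeps its last pose, push and grip.
It also fails if it takes over 72 s, if anything falls off the work surface, if the arm or the gripper's body presses on something with over 40 N, if the wrist force passes 120 N, or if a joint passes its speed limit or range.

## Working session

There is one attempt and no reset: what is moved stays moved. The work goes in short steps, Python scripts to look and compute and a shell command to move; the robot and the scene stay as the last step left them, time stands still between calls to the robot, and variables do not carry over. Pictures are saved under pics/ and viewed, on a budget of 10 in all, crops included, one or two more only if the job needs it, and the job is handed in when it is done.

```bash
ls; mkdir -p pics; cat > h.py <<'E'
import numpy as np, cv2, json
from scipy.spatial.transform import Rotation as R
from plant import manip, camera, calibration, order
def quat(q): return R.from_quat([q[1],q[2],q[3],q[0]])
def cam(name):
    o=manip.get_obs(); im=camera(name); c=calibration(name)
    if name=="wrist":
        T=np.eye(4); T[:3,:3]=quat(o["tcp_rot"]).as_matrix(); T[:3,3]=o["position"]; M=T@np.array(c["mount"])
    else: M=np.array(c["cam_to_world"])
    return im[:,:,::-1].copy(),c,M
def ray(uv,c,M,z):
    uv=np.atleast_2d(np.array(uv,float))
    d=np.c_[(uv[:,0]-c["cx"])/c["fx"],(uv[:,1]-c["cy"])/c["fy"],np.ones(len(uv))]@M[:3,:3].T
    return M[:3,3]+d*((z-M[2,3])/d[:,2])[:,None]
def proj(p,c,M):
    q=(np.atleast_2d(p)-M[:3,3])@M[:3,:3]
    return np.c_[q[:,0]/q[:,2]*c["fx"]+c["cx"],q[:,1]/q[:,2]*c["fy"]+c["cy"]]
def rel(p,yaw_jaw):
    """rows shift(share) & turn to reach tcp p, pointing down with tool x along yaw_jaw (mod pi)"""
    o=manip.get_obs(); Rc=quat(o["tcp_rot"])
    s=Rc.inv().apply(np.array(p)-o["position"])/150
    best=None
    for y in (yaw_jaw,yaw_jaw+np.pi):
        x=np.array([np.cos(y),np.sin(y),0]);z=np.array([0,0,-1.]);Rt=R.from_matrix(np.c_[x,np.cross(z,x),z])
        t=(Rc.inv()*Rt).as_rotvec()/np.pi
        if best is None or np.linalg.norm(t)<np.linalg.norm(best): best=t
    print("shift",s.round(4),"turn",best.round(4))
def st():
    o=manip.get_obs(); x=quat(o["tcp_rot"]).as_matrix()
    print({k:np.round(o[k],3).tolist() for k in("time","position","joints","ft_force","finger_gap")},"toolx",x[:,0].round(3),"z",x[:,2].round(3))
E
python3 - <<'E'
from h import *
st()
for n in("top","scene"):
    im,c,M=cam(n); cv2.imwrite(f"pics/{n}0.png",im); print(n,c["fx"],c["cx"],c["cy"],np.round(M,3).tolist())
print(calibration("wrist"))
E
```

```text
pics
{'time': 0.0, 'position': [156.221, -604.604, 241.562], 'joints': [-1.337, 0.424, 1.631, -0.0, 1.089, -0.019], 'ft_force': [0.25, -0.257, -0.05], 'finger_gap': 85.444} toolx [ 0.25  -0.968 -0.002] z [-0.     0.001 -1.   ]
top 608.8231928001121 317.56045035691125 244.6484805038637 [[-0.003, -0.994, 0.11, 328.516], [-1.0, 0.002, -0.008, 39.001], [0.008, -0.11, -0.994, 1793.433], [0.0, 0.0, 0.0, 1.0]]
scene 624.270712936957 316.12679195185365 239.90045443011314 [[0.771, 0.503, -0.389, 1118.622], [0.636, -0.607, 0.477, -699.579], [0.004, -0.615, -0.788, 1275.165], [0.0, 0.0, 0.0, 1.0]]
{'fx': 362.36631002272577, 'fy': 362.36631002272577, 'cx': 314.34541051388186, 'cy': 232.38002348168462, 'mount': array([[ 9.99999870e-01,  1.26336812e-04,  4.93105657e-04,
        -9.47671857e-01],
       [-2.49287626e-04,  9.66141008e-01,  2.58014518e-01,
        -6.61437693e+01],
       [-4.43812865e-04, -2.58014607e-01,  9.66140914e-01,
        -1.31353861e+02],
       [ 0.00000000e+00,  0.00000000e+00,  0.00000000e+00,
         1.00000000e+00]])}
```

View pics/top0.png

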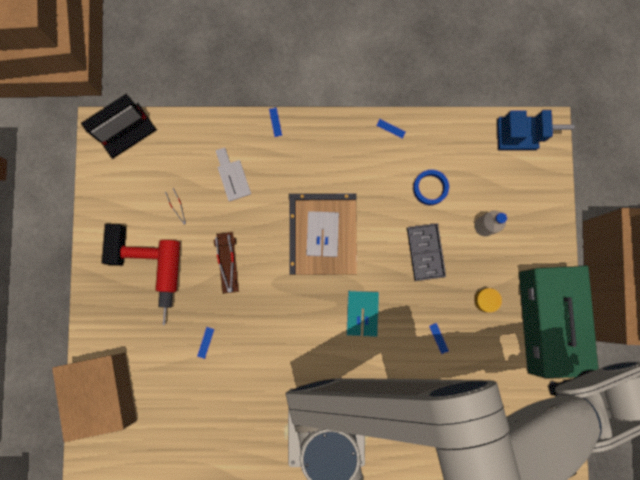

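View pics/scene0.png

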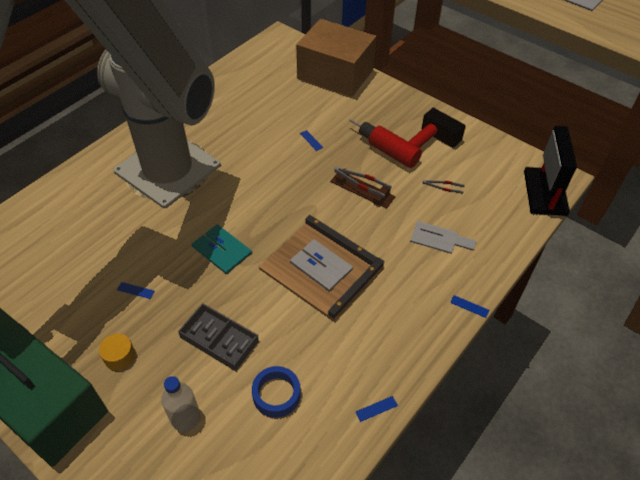

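Top view: the jig is at (323,237) with the grey plate at (322,234). Lookalikes for the plate are the turquoise one (363,313) and the offcut (232,178). The tweezers on the rest are at (227,262) and the smaller pair at (177,205). I choose the grey plate in the jig and the tweezers on the rest, and check both in a close crop.

```bash
python3 - <<'E'
from h import *
im=cv2.imread("pics/top0.png")
cv2.imwrite("pics/crop0.png",cv2.resize(im[180:310,195:375],None,fx=4.4,fy=4.4,interpolation=cv2.INTER_CUBIC))
c=calibration("top");M=np.array(c["cam_to_world"])
hsv=cv2.cvtColor(im,cv2.COLOR_BGR2HSV)
def show(name,m,z):
    cs,_=cv2.findContours(m.astype(np.uint8)*255,cv2.RETR_EXTERNAL,cv2.CHAIN_APPROX_NONE)
    for k in sorted(cs,key=cv2.contourArea)[::-1][:4]:
        if cv2.contourArea(k)<5: continue
        r=cv2.minAreaRect(k); print(name,cv2.contourArea(k),np.round(r[0],1),np.round(r[1],1),round(r[2],1),ray(r[0],c,M,z).round(0)[0][:2], ray(cv2.boxPoints(r),c,M,z)[:,:2].round(0).tolist())
roi=np.zeros(im.shape[:2],bool); roi[185:290,285:362]=1
show("plate",roi&(hsv[...,1]<50)&(hsv[...,2]>110),22)
show("blue",roi&(hsv[...,0]>100)&(hsv[...,0]<130)&(hsv[...,1]>110),22)
show("steel",roi&(hsv[...,2]<85),32)
show("jig",roi&(hsv[...,1]>60)&(hsv[...,2]>60),12)
r2=np.zeros(im.shape[:2],bool); r2[225:300,205:247]=1
show("red",r2&((hsv[...,0]<8)|(hsv[...,0]>172))&(hsv[...,1]>150)&(hsv[...,2]>110),32)
show("rest",r2&((hsv[...,1]>110)&(hsv[...,2]<125)),10)
E
```

```text
plate 1175.5 [322.3 233.7] [30.3 44. ] 1.7 [556.  10.] [[493.0, 57.0], [623.0, 53.0], [620.0, -36.0], [490.0, -32.0]]
blue 7.5 [326.  240.5] [5. 2.] 90.0 [536.  -0.] [[544.0, 3.0], [544.0, -3.0], [529.0, -3.0], [529.0, 3.0]]
blue 6.5 [317.6 240. ] [2.  6.1] 11.3 [538.  24.] [[529.0, 29.0], [547.0, 25.0], [546.0, 20.0], [528.0, 23.0]]
steel 296.0 [321.7 199.1] [18.4 66.7] 80.5 [658.  12.] [[668.0, 113.0], [701.0, -81.0], [647.0, -89.0], [614.0, 104.0]]
steel 139.0 [292.  239.5] [ 4. 43.] 0.0 [538.  99.] [[475.0, 105.0], [601.0, 105.0], [601.0, 93.0], [475.0, 93.0]]
steel 20.5 [292.  269.5] [7. 4.] 90.0 [451.  99.] [[461.0, 105.0], [461.0, 93.0], [440.0, 93.0], [441.0, 105.0]]
jig 7904.0 [323. 237.] [104.  76.] 90.0 [548.   8.] [[704.0, 121.0], [704.0, -106.0], [394.0, -102.0], [395.0, 120.0]]
red 11.5 [231.7 256.5] [9.1 2.6] 82.9 [489. 274.] [[502.0, 279.0], [503.0, 272.0], [476.0, 268.0], [475.0, 276.0]]
rest 657.0 [227.6 261.6] [59.6 18.7] 87.3 [476. 288.] [[563.0, 321.0], [565.0, 266.0], [390.0, 256.0], [387.0, 310.0]]
rest 38.0 [222.5 283.4] [19.4  3.9] 78.7 [412. 303.] [[439.0, 314.0], [441.0, 303.0], [385.0, 291.0], [383.0, 302.0]]
```

View pics/crop0.png

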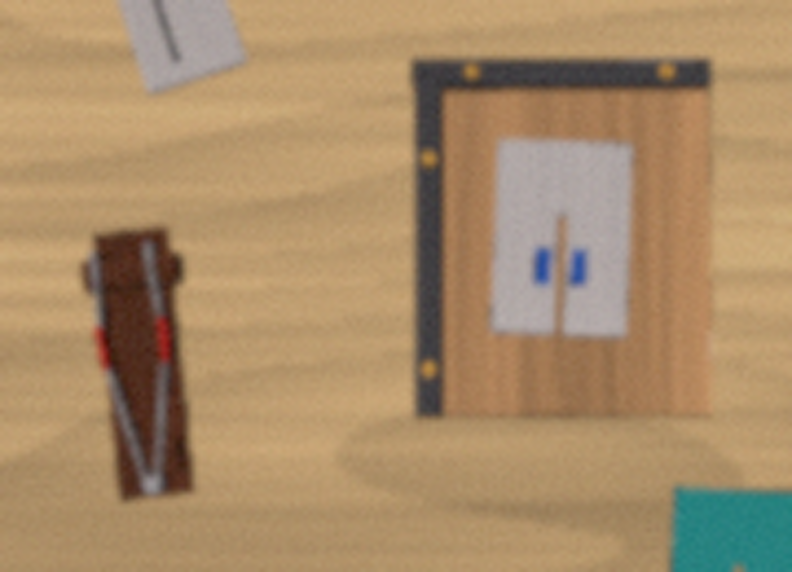

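Crop: the grey plate has the blue strips at (541,265) and (579,268) and its slot opens toward the robot. The red-gripped tweezers on the brown rest have their tips up (+x) at (97,255) and (148,245), and the bow at (152,485). That is the right pair. Moving the wrist over the jig.

```bash
python3 -m handwheel '[[[-0.97,-0.94,0],[0,0,0.08],1],[[-0.97,-0.94,0],[0,0,0.08],1],[[-0.97,-0.94,0],[0,0,0.08],1],[[-0.97,-0.94,0],[0,0,0.08],1]]' 30
python3 -m handwheel '[[[-1,-0.6,0],[0,0,0],1],[[-1,-0.6,0],[0,0,0],1],[[-1,-0.6,0],[0,0,0],1]]' 
python3 -m handwheel '[[[-1,-0.6,0],[0,0,0],1],[[-1,-0.6,0],[0,0,0],1],[[-1,-0.6,0],[0,0,0],1]]' 
python3 -m handwheel '[[[-1,-0.6,0],[0,0,0],1],[[-1,-0.6,0],[0,0,0],1],[[-1,-0.6,0],[0,0,0],1]]' 
python3 - <<'E'
from h import *
st()
E
```

```text
time: 0.6
position: [257.1, -425.3, 241.4]
tcp_rot: [-0.001, 0.709, -0.706, -0.001]
ft_force: [0.0, 0.2, 0.2]
finger_gap: 12.1
time: 0.98
position: [347.3, -273.9, 241.9]
tcp_rot: [-0.001, 0.708, -0.706, -0.001]
ft_force: [0.9, -0.7, 0.3]
finger_gap: 0.3
time: 1.35
position: [438.0, -122.1, 242.5]
tcp_rot: [-0.001, 0.709, -0.706, -0.001]
ft_force: [1.1, -0.3, -0.0]
finger_gap: -0.1
time: 1.72
position: [528.9, 30.0, 242.8]
tcp_rot: [-0.001, 0.709, -0.705, -0.0]
ft_force: [-0.5, -0.7, -0.6]
finger_gap: 0.0
{'time': 1.725, 'position': [528.927, 29.977, 242.812], 'joints': [0.033, 0.283, 1.84, 0.002, 1.018, 1.598], 'ft_force': [-0.529, -0.689, -0.588], 'finger_gap': 0.011} toolx [ 0.005 -1.    -0.002] z [ 0.001  0.002 -1.   ]
```

```bash
python3 -m handwheel '[[[-0.45,-0.2,0],[0,0,0],1],[[-0.45,-0.2,0],[0,0,0],1],[[-0.45,-0.2,0],[0,0,0],1]]' 
python3 - <<'E'
from h import *
im,c,M=cam("wrist"); cv2.imwrite("pics/w1.png",im); np.save("w1.npy",M); st()
E
```

```text
time: 2.1
position: [558.7, 97.7, 242.5]
tcp_rot: [-0.001, 0.709, -0.705, -0.0]
ft_force: [0.2, -0.1, -0.4]
finger_gap: -0.1
{'time': 2.15, 'position': [558.235, 96.855, 242.519], 'joints': [0.15, 0.338, 1.761, 0.002, 1.043, 1.715], 'ft_force': [-0.258, -0.415, 0.02], 'finger_gap': 0.225} toolx [ 0.005 -1.    -0.001] z [-0.     0.001 -1.   ]
```

View pics/w1.png

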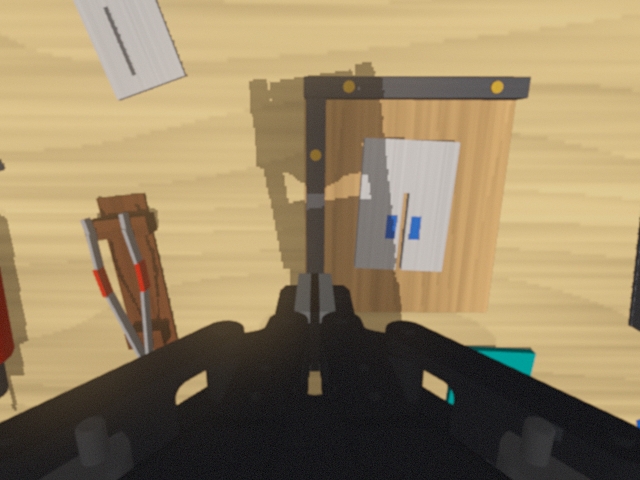

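The wrist view shows plate corners at (365,137), (459,142), (442,271) and (355,269), fence inner corner near (326,100), and red grips at (100,283) and (141,277).

```bash
python3 - <<'E'
from h import *
im=cv2.imread("pics/w1.png");c=calibration("wrist");M=np.load("w1.npy")
print("plate",ray([(365,137),(459,142),(442,271),(355,269)],c,M,22).round(1).tolist())
print("tapes",ray([(391,227),(415,228)],c,M,22).round(1).tolist())
print("fence corner base",ray([(326,100),(516,100)],c,M,12).round(1).tolist(),"fence top inner",ray([(326,97),(524,98)],c,M,32).round(1).tolist())
print("base near edge",ray([(400,311),(489,311)],c,M,12).round(1).tolist())
hsv=cv2.cvtColor(im,cv2.COLOR_BGR2HSV)
m=((hsv[...,0]<8)|(hsv[...,0]>172))&(hsv[...,1]>150)&(hsv[...,2]>90); m[:,:70]=0;m[:,200:]=0
cs,_=cv2.findContours(m.astype(np.uint8)*255,cv2.RETR_EXTERNAL,cv2.CHAIN_APPROX_NONE)
for k in cs:
    if cv2.contourArea(k)>30:
        r=cv2.minAreaRect(k); print("grip",np.round(r[0],1),np.round(r[1],1),round(r[2],1),ray(r[0],c,M,39).round(1).tolist(),ray(r[0],c,M,35).round(1).tolist())
print("tips",ray([(87,220),(123,213)],c,M,37).round(1).tolist())
E
```

```text
plate [[623.7, 51.9, 22.0], [619.7, -36.8, 22.0], [490.3, -33.4, 22.0], [491.9, 56.6, 22.0]]
tapes [[536.8, 22.2, 22.0], [535.9, -1.9, 22.0]]
fence corner base [[657.2, 88.7, 12.0], [658.3, -90.1, 12.0]] fence top inner [[657.9, 89.3, 32.0], [658.1, -86.5, 32.0]]
base near edge [[439.5, 4.4, 12.0], [440.1, -93.2, 12.0]]
grip [ 99.7 282.8] [27.7  8.9] 55.6 [[482.0, 311.9, 39.0]] [[480.2, 314.4, 35.0]]
grip [141.6 276.9] [28.6 10.1] 76.8 [[488.6, 269.6, 39.0]] [[487.0, 271.6, 35.0]]
tips [[545.5, 315.9, 37.0], [552.6, 280.6, 37.0]]
```

```bash
python3 -m handwheel '[[[1,0.01,0.4],[0,0,0],1],[[1,0.01,0.9],[0,0,0],1],[[1,0.01,0.9],[0,0,0],1],[[1,0.01,0.9],[0,0,0],1],[[1,0.01,0.9],[0,0,0],1]]' 
python3 -m handwheel '[[[0.1,0,0.4],[0,0,0],1],[[0.1,0,0.52],[0,0,0],1],[[0.1,0,0.54],[0,0,0],1],[[0.1,0,0.54],[0,0,0],1]]' 
```

```text
time: 2.78
position: [556.5, -54.4, 106.8]
tcp_rot: [0.0, 0.708, -0.706, -0.001]
ft_force: [0.2, -0.2, 0.6]
finger_gap: -0.1
time: 3.28
position: [557.6, -68.6, 27.4]
tcp_rot: [-0.001, 0.708, -0.706, -0.0]
ft_force: [0.3, 0.1, 0.2]
finger_gap: 0.2
```

```bash
python3 -m handwheel '[[[-0.06,0,0],[0,0,0],1],[[-0.12,0,0],[0,0,0],1],[[-0.18,0,0],[0,0,0],1],[[-0.23,0,0],[0,0,0],1],[[-0.28,0,0],[0,0,0],1],[[-0.32,0,0],[0,0,0],1],[[-0.32,0,0],[0,0,0],1]]'
for i in 1 2; do python3 -m handwheel '[[[-0.01,0,0],[0,0,0],1],[[-0.01,0,0],[0,0,0],1]]' | sed -n '2p;4p'; done
```

```text
time: 4.15
position: [557.1, -20.0, 27.2]
tcp_rot: [-0.0, 0.708, -0.706, -0.001]
ft_force: [-0.2, 0.0, 0.1]
finger_gap: -0.1
position: [557.0, -18.5, 27.1]
ft_force: [-0.5, -0.1, 0.2]
position: [557.0, -17.1, 27.1]
ft_force: [-0.4, -2.1, -0.1]
```

```bash
for i in 1 2; do python3 -m handwheel '[[[-0.01,0,0],[0,0,0],1],[[-0.01,0,0],[0,0,0],1]]' | sed -n '2p;4p'; done
python3 - <<'E'
from h import *
im,c,M=cam("wrist"); cv2.imwrite("pics/w2.png",im); np.save("w2.npy",M)
E
```

```text
position: [556.9, -15.5, 27.1]
ft_force: [0.3, -2.7, -0.3]
position: [556.9, -13.9, 27.1]
ft_force: [-0.9, -1.6, 1.2]
```

View pics/w2.png

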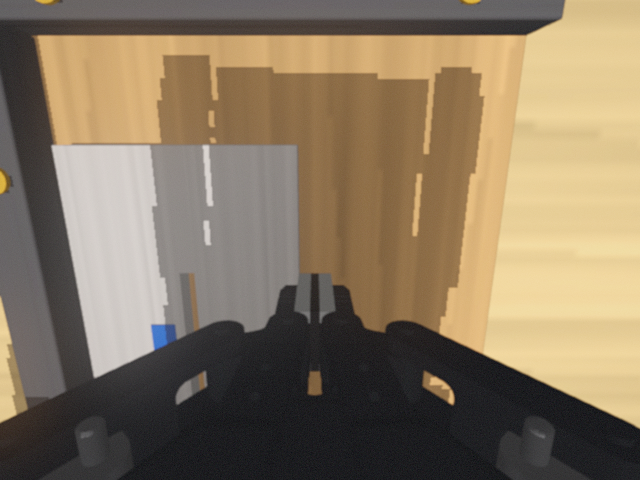

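The view shows the plate's far-left corner at (53,146) and far-right corner at (298,146). The left fence is still a little away, and the finger touches the right edge.

```bash
python3 - <<'E'
from h import *
c=calibration("wrist");M=np.load("w2.npy");st()
print(ray([(53,146),(298,146),(92,375),(299,240)],c,M,22).round(1).tolist())
print(ray([(37,36),(522,36)],c,M,12).round(1).tolist())
E
```

```text
{'time': 5.2, 'position': [556.932, -13.875, 27.094], 'joints': [-0.047, 0.655, 1.877, 0.003, 0.611, 1.518], 'ft_force': [-0.143, -1.744, 0.152], 'finger_gap': 0.393} toolx [ 0.003 -1.    -0.002] z [-0.001  0.002 -1.   ]
[[618.9, 83.3, 22.0], [619.1, -6.6, 22.0], [521.6, 84.1, 22.0], [583.3, -6.7, 22.0]]
[[657.7, 89.0, 12.0], [658.2, -88.2, 12.0]]
```

```bash
for i in 1 2 3; do python3 -m handwheel '[[[-0.01,0,0],[0,0,0],1],[[-0.01,0,0],[0,0,0],1]]' | sed -n '2p;4p'; done
```

```text
position: [556.9, -12.2, 27.1]
ft_force: [-0.2, -0.6, 1.4]
position: [556.9, -10.5, 27.1]
ft_force: [0.5, -0.7, 1.1]
position: [556.9, -8.9, 27.1]
ft_force: [-0.2, -1.2, -0.5]
```

```bash
for i in 1 2; do python3 -m handwheel '[[[-0.006,0,0],[0,0,0],1],[[-0.006,0,0],[0,0,0],1]]' | sed -n '2p;4p'; done
```

```text
position: [556.8, -8.1, 27.1]
ft_force: [-1.1, -3.7, 0.6]
position: [556.8, -7.9, 27.1]
ft_force: [-0.9, -8.4, 1.6]
```

```bash
python3 -m handwheel '[[[0.08,0,0],[0,0,0],1],[[0.1,0.3,0],[0,0,0],1],[[0.1,0.6,0],[0,0,0],1],[[0.1,0.6,0],[0,0,0],1],[[-0.2,0.6,0],[0,0,0],1],[[-0.34,0.6,0],[0,0,0],1],[[-0.34,0.6,0],[0,0,0],1]]'
python3 -m handwheel '[[[0,-0.06,0],[0,0,0],1],[[0,-0.12,0],[0,0,0],1],[[0,-0.17,0],[0,0,0],1],[[0,-0.21,0],[0,0,0],1],[[0,-0.25,0],[0,0,0],1],[[0,-0.28,0],[0,0,0],1],[[0,-0.28,0],[0,0,0],1]]'
```

```text
time: 7.32
position: [467.7, 43.8, 27.4]
tcp_rot: [-0.001, 0.709, -0.705, -0.001]
ft_force: [0.3, -0.7, -0.9]
finger_gap: 0.0
time: 8.2
position: [509.9, 43.8, 27.3]
tcp_rot: [-0.001, 0.709, -0.705, -0.0]
ft_force: [-2.1, -1.7, 1.0]
finger_gap: -0.0
```

```bash
for i in 1 2 3; do python3 -m handwheel '[[[0,-0.01,0],[0,0,0],1],[[0,-0.01,0],[0,0,0],1]]' | sed -n '2p;4p'; done
```

```text
position: [511.4, 43.9, 27.3]
ft_force: [-2.4, -0.9, 1.6]
position: [513.0, 43.9, 27.3]
ft_force: [-3.4, -1.5, 0.9]
position: [514.8, 43.9, 27.3]
ft_force: [-3.3, -1.8, 0.5]
```

```bash
for i in 1 2 3 ; do python3 -m handwheel '[[[0,-0.006,0],[0,0,0],1],[[0,-0.006,0],[0,0,0],1]]' | sed -n '2p;4p'; done
```

```text
position: [515.9, 43.9, 27.3]
ft_force: [-3.2, -2.2, -0.2]
position: [516.4, 43.9, 27.3]
ft_force: [-4.8, -2.1, 1.9]
position: [516.4, 43.9, 27.2]
ft_force: [-5.9, -1.0, 3.9]
```

```bash
for i in 1 2 ; do python3 -m handwheel '[[[0,-0.01,0],[0,0,0],1],[[0,-0.01,0],[0,0,0],1]]' | sed -n '2p;4p'; done
python3 -m handwheel '[[[0,0.12,0],[0,0,0],1],[[0.2,0.12,0],[0,0,0],1],[[0.44,0.12,0],[0,0,0],1],[[0.44,-0.2,0],[0,0,0],1],[[0.44,-0.5,0],[0,0,0],1],[[0.44,-0.5,0],[0,0,0],1],[[0.4,-0.5,0],[0,0,0],1],[[0.36,-0.5,0],[0,0,0],1],[[0.36,-0.5,0],[0,0,0],1]]'
```

```text
position: [516.4, 43.9, 27.1]
ft_force: [-7.4, -0.9, 5.4]
position: [516.5, 43.9, 27.1]
ft_force: [-7.7, -1.6, 5.8]
time: 11.32
position: [591.1, -8.9, 26.6]
tcp_rot: [0.002, 0.709, -0.705, -0.003]
ft_force: [-1.7, 1.7, 2.2]
finger_gap: 0.1
```

```bash
for i in 1 2 3; do python3 -m handwheel '[[[-0.01,0,0],[0,0,0],1],[[-0.01,0,0],[0,0,0],1]]' | sed -n '2p;4p'; done
```

```text
position: [591.0, -8.0, 26.6]
ft_force: [0.7, -4.1, 1.1]
position: [590.9, -7.8, 26.6]
ft_force: [1.5, -9.2, -0.4]
position: [590.9, -7.8, 26.6]
ft_force: [0.2, -10.1, 0.1]
```

```bash
python3 -m handwheel '[[[0.08,0,0],[0,0,0],1],[[0.1,0,-0.4],[0,0,0],1],[[0.1,0,-0.9],[0,0,0],0.5],[[-0.2,0.1,-0.95],[0,0,0],0.2],[[-0.6,0.3,-0.95],[0,0,0],0],[[-0.95,0.4,-0.95],[0,0,0],0],[[-0.95,0.4,-0.95],[0,0,0],0],[[-0.95,0.4,-0.95],[0,0,0],0]]'
python3 - <<'E'
from h import *
im,c,M=cam("wrist"); cv2.imwrite("pics/w3.png",im); np.save("w3.npy",M); st()
E
```

```text
time: 13.08
position: [530.9, 134.5, 169.2]
tcp_rot: [0.004, 0.71, -0.704, -0.002]
ft_force: [-0.2, -0.2, -0.5]
finger_gap: 42.5
{'time': 13.125, 'position': [531.138, 133.948, 169.13], 'joints': [0.226, 0.413, 1.85, -0.001, 0.887, 1.791], 'ft_force': [1.215, 0.021, -0.763], 'finger_gap': 42.709} toolx [ 0.007 -1.     0.003] z [-0.007 -0.003 -1.   ]
```

View pics/w3.png

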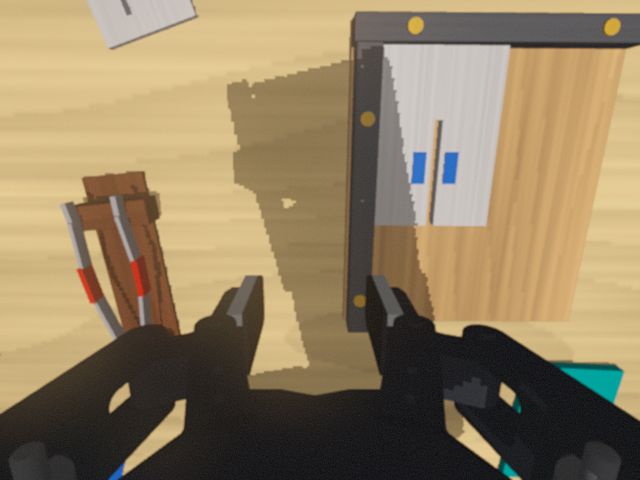

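The plate sits in the corner with no visible gap. The tape strips are at (419,168) and (450,168), the red grips at (90,285) and (139,278).

```bash
cat > tw.py <<'E'
from h import *
def blobs(im,c,M,m,z,amin=20):
    cs,_=cv2.findContours(m.astype(np.uint8)*255,cv2.RETR_EXTERNAL,cv2.CHAIN_APPROX_NONE)
    for k in cs:
        if cv2.contourArea(k)>amin:
            r=cv2.minAreaRect(k); print(np.round(r[0],1),np.round(r[1],1),round(r[2],1),ray(r[0],c,M,z).round(1).tolist(),ray(cv2.boxPoints(r),c,M,z)[:,:2].round(1).tolist())
def red(im):
    h=cv2.cvtColor(im,cv2.COLOR_BGR2HSV); return ((h[...,0]<8)|(h[...,0]>172))&(h[...,1]>150)&(h[...,2]>90)
def blue(im):
    h=cv2.cvtColor(im,cv2.COLOR_BGR2HSV); return (h[...,0]>100)&(h[...,0]<130)&(h[...,1]>130)
E
python3 - <<'E'
from tw import *
im=cv2.imread("pics/w3.png");c=calibration("wrist");M=np.load("w3.npy")
m=red(im);m[:,200:]=0;blobs(im,c,M,m,39,60)
m=blue(im);m[300:]=0;blobs(im,c,M,m,22)
print("tips",ray([(69,204),(116,197)],c,M,38).round(1).tolist())
print("plate far corners",ray([(384,44),(510,44),(373,226),(487,226)],c,M,22).round(1).tolist())
E
```

```text
[ 90.  283.7] [36.2 13.8] 67.6 [[483.4, 308.9, 39.0]] [[495.0, 317.2], [499.4, 306.8], [471.5, 300.4], [466.9, 311.0]]
[140.3 276.4] [39.5 14.2] 77.5 [[489.7, 269.2, 39.0]] [[504.1, 276.0], [506.7, 265.2], [474.9, 262.2], [472.2, 273.4]]
[449.9 167.5] [11.9 30.2] 5.4 [[573.2, 32.6, 22.0]] [[562.2, 37.1], [584.7, 37.2], [583.9, 28.2], [561.4, 27.8]]
[418.5 167.5] [11.3 30. ] 4.8 [[573.0, 56.5, 22.0]] [[562.0, 60.8], [584.4, 60.7], [583.7, 52.2], [561.3, 52.1]]
tips [[545.9, 315.1, 38.0], [551.3, 280.0, 38.0]]
plate far corners [[657.7, 87.7, 22.0], [658.6, -0.2, 22.0], [526.9, 88.6, 22.0], [527.6, -1.8, 22.0]]
```

```bash
python3 -m handwheel '[[[-1,0.3,0.4],[0,0,-0.045],-0.65],[[-1,0.3,0.4],[0,0,-0.045],-0.65],[[-1,0.3,0.4],[0,0,-0.045],-0.65],[[-1,0.3,0.4],[0,0,-0.045],-0.65],[[-1,0.3,0.4],[0,0,-0.045],-0.65]]'
python3 - <<'E'
from tw import *
im,c,M=cam("wrist"); cv2.imwrite("pics/w4.png",im); np.save("w4.npy",M); st()
m=red(im);blobs(im,c,M,m,39,60)
E
```

```text
time: 13.75
position: [485.4, 282.2, 109.0]
tcp_rot: [0.004, 0.757, -0.653, -0.002]
ft_force: [-0.4, -0.4, -0.6]
finger_gap: 70.7
{'time': 13.8, 'position': [485.592, 282.063, 109.301], 'joints': [0.505, 0.522, 1.847, 0.001, 0.78, 1.928], 'ft_force': [1.681, 0.779, -0.314], 'finger_gap': 70.315} toolx [ 0.146 -0.989  0.002] z [-0.007 -0.003 -1.   ]
[264.1 249.4] [47.6  8.7] 83.9 [[482.5, 312.2, 39.0]] [[495.7, 317.6], [497.0, 312.8], [468.7, 306.6], [467.3, 311.6]]
[332.5 247.4] [ 9.  53.1] 3.8 [[489.5, 273.0, 39.0]] [[472.8, 274.1], [505.1, 277.1], [505.5, 272.0], [473.2, 268.7]]
[ 41. 244.] [268.  82.] 90.0 [[466.9, 440.3, 39.0]] [[538.7, 457.8], [545.0, 415.3], [378.5, 418.8], [370.9, 471.0]]
```

View pics/w4.png

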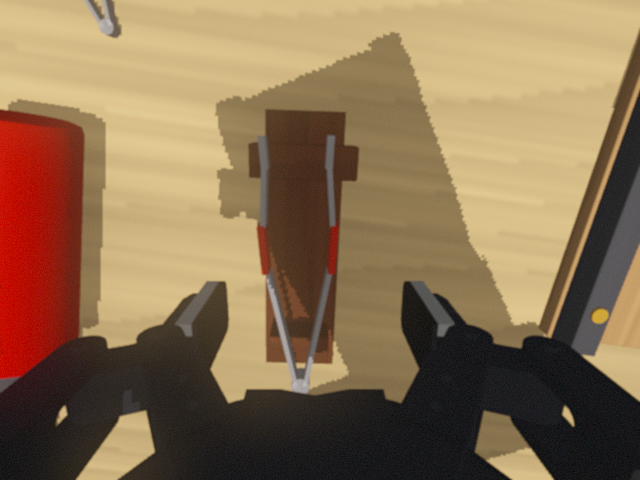

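Tweezers are centred between the open jaws. Grips are at (264,249) and (332,247), the tips at (263,137) and (331,136), and the drill body is well clear at the left.

```bash
python3 - <<'E'
from tw import *
rel([486,292.6,22],0.158-np.pi/2)
E
```

```text
shift [-0.0701 -0.0173  0.5818] turn [ 0.0024 -0.0005 -0.0037]
```

```bash
python3 -m handwheel '[[[-0.07,-0.017,0.1],[0.0024,0,-0.0037],-0.6],[[-0.07,-0.017,0.3],[0.0024,0,-0.0037],-0.6],[[-0.07,-0.017,0.45],[0.0024,0,-0.0037],-0.6],[[-0.07,-0.017,0.55],[0.0024,0,-0.0037],-0.6],[[-0.07,-0.017,0.582],[0.0024,0,-0.0037],-0.6],[[-0.07,-0.017,0.582],[0.0024,0,-0.0037],-0.6]]' 20
python3 -m handwheel '[[[0,0,0],[0,0,0],-0.3],[[0,0,0],[0,0,0],-0.1],[[0,0,0],[0,0,0],0],[[0,0,0],[0,0,0],0.1],[[0,0,0],[0,0,0],0.15],[[0,0,0],[0,0,0],0.15],[[0,0,0],[0,0,0],0.15]]' 20
```

```text
time: 14.55
position: [486.2, 292.6, 22.0]
tcp_rot: [0.0, 0.761, -0.649, 0.001]
ft_force: [0.1, 0.3, -0.0]
finger_gap: 67.9
time: 15.42
position: [487.4, 293.2, 23.7]
tcp_rot: [-0.001, 0.761, -0.649, 0.001]
ft_force: [-0.8, -0.8, 10.6]
finger_gap: 36.7
```

```bash
python3 -m handwheel '[[[0,0,-0.05],[0,0,0],0.17],[[0,0,-0.1],[0,0,0],0.19],[[0,0,-0.2],[0,0,0],0.2],[[0,0,-0.4],[0,0,0],0.2],[[0,0,-0.5],[0,0,0],0.2],[[0,0,-0.5],[0,0,0],0.2]]'
python3 - <<'E'
from tw import *
im,c,M=cam("wrist"); cv2.imwrite("pics/w5.png",im); np.save("w5.npy",M); st()
E
```

```text
time: 16.18
position: [487.9, 293.7, 100.1]
tcp_rot: [-0.002, 0.761, -0.649, 0.002]
ft_force: [0.4, 0.6, -1.3]
finger_gap: 34.3
{'time': 16.225, 'position': [487.29, 293.316, 99.043], 'joints': [0.522, 0.543, 1.842, -0.003, 0.754, 1.936], 'ft_force': [-0.32, -0.104, -1.306], 'finger_gap': 34.382} toolx [ 0.157 -0.988  0.   ] z [ 0.004  0.    -1.   ]
```

View pics/w5.png

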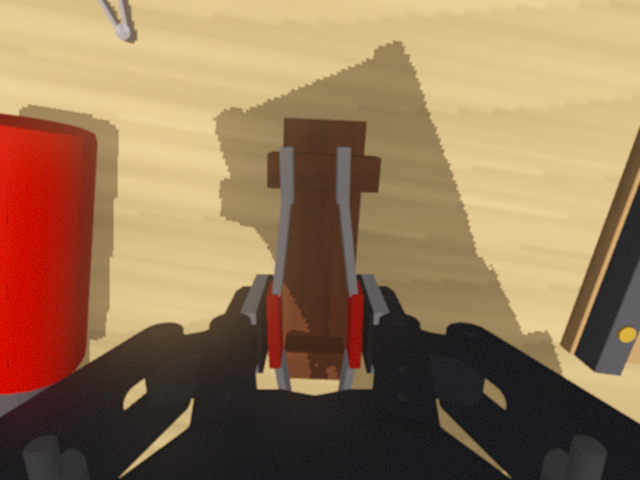

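Tweezers are held level-looking. Tip ends are at row 148 with inner edges at about columns 293 and 337, and the red grips lie between the pads at (275,330) and (355,330).

```bash
python3 - <<'E'
from tw import *
im=cv2.imread("pics/w5.png");c=calibration("wrist");Mt=np.array(c["mount"])
g=cv2.cvtColor(im,cv2.COLOR_BGR2GRAY)
for r in (152,156,160): print(r,g[r,275:362].tolist())
for z in(-4,-9,-13,-17):print(z,"tips",ray([(280,148),(293,148),(337,148),(350,148)],c,Mt,z)[:,:2].round(1).tolist(),"grips near/far",ray([(275,292),(275,367),(355,292),(355,367)],c,Mt,z-2)[:,:2].round(1).tolist())
E
```

```text
152 [72, 71, 73, 78, 91, 113, 117, 116, 116, 113, 118, 117, 115, 112, 115, 113, 109, 94, 80, 66, 61, 56, 58, 60, 62, 57, 62, 61, 61, 56, 61, 54, 55, 54, 56, 58, 56, 56, 56, 53, 59, 55, 56, 56, 54, 56, 55, 58, 50, 59, 60, 57, 60, 60, 59, 63, 61, 57, 63, 58, 65, 75, 91, 104, 113, 113, 110, 109, 112, 111, 114, 114, 113, 113, 107, 95, 72, 53, 56, 56, 62, 57, 60, 62, 61, 58, 61]
156 [70, 69, 65, 73, 88, 111, 114, 114, 113, 114, 115, 112, 114, 116, 115, 115, 109, 98, 81, 69, 65, 65, 63, 65, 63, 61, 68, 63, 66, 62, 59, 61, 62, 61, 62, 60, 64, 61, 61, 62, 61, 61, 57, 58, 60, 59, 59, 62, 59, 56, 58, 61, 56, 57, 56, 62, 54, 57, 56, 58, 59, 73, 89, 102, 113, 110, 113, 111, 111, 108, 114, 111, 111, 112, 107, 91, 69, 50, 53, 50, 52, 52, 52, 55, 50, 53, 51]
160 [71, 65, 66, 70, 89, 109, 115, 117, 116, 112, 114, 115, 115, 116, 113, 114, 107, 98, 82, 71, 66, 61, 60, 61, 59, 63, 61, 63, 62, 62, 60, 65, 63, 59, 60, 59, 61, 57, 63, 60, 59, 59, 65, 57, 58, 56, 60, 60, 57, 61, 58, 59, 59, 59, 57, 57, 56, 61, 61, 60, 65, 76, 89, 102, 109, 112, 113, 111, 113, 111, 111, 111, 114, 109, 106, 91, 70, 60, 57, 60, 61, 55, 60, 58, 61, 63, 53]
-4 tips [[-12.7, -62.0], [-8.3, -62.0], [6.8, -62.0], [11.2, -62.0]] grips near/far [[-15.7, -9.5], [-16.6, 22.8], [14.3, -9.5], [15.2, 22.8]]
-9 tips [[-12.3, -62.1], [-8.0, -62.1], [6.5, -62.1], [10.7, -62.1]] grips near/far [[-15.1, -11.7], [-16.0, 19.3], [13.6, -11.7], [14.6, 19.3]]
-13 tips [[-11.9, -62.2], [-7.8, -62.2], [6.2, -62.2], [10.4, -62.2]] grips near/far [[-14.6, -13.5], [-15.5, 16.4], [13.2, -13.5], [14.0, 16.4]]
-17 tips [[-11.5, -62.4], [-7.6, -62.4], [6.0, -62.4], [10.0, -62.4]] grips near/far [[-14.2, -15.3], [-15.0, 13.6], [12.7, -15.3], [13.5, 13.6]]
```

```bash
python3 -m handwheel '[[[0.1,0,0],[0,0,0.01],0.2],[[0.3,0.02,0],[0,0,0.02],0.2],[[0.5,0.03,0],[0,0,0.035],0.2],[[0.7,0.04,0],[0,0,0.05],0.2],[[0.84,0.05,0],[0,0,0.05],0.2],[[0.84,0.05,0],[0,0,0.05],0.2]]'
python3 - <<'E'
from tw import *
st(); rel([512,43.6,75],-np.pi/2)
E
```

```text
time: 16.98
position: [499.0, 165.6, 98.1]
tcp_rot: [0.0, -0.706, 0.708, -0.001]
ft_force: [-0.7, 0.1, -0.8]
finger_gap: 34.1
{'time': 16.975, 'position': [499.029, 165.618, 98.123], 'joints': [0.298, 0.498, 1.936, -0.002, 0.706, 1.873], 'ft_force': [-0.71, 0.075, -0.766], 'finger_gap': 34.141} toolx [-0.002 -1.     0.001] z [ 0.002 -0.001 -1.   ]
shift [ 0.8132 -0.0882  0.1547] turn [-0.0006 -0.0002 -0.0008]
```

```bash
python3 -m handwheel '[[[0.15,-0.02,0],[0,0,0],0.2],[[0.4,-0.04,0],[0,0,0],0.2],[[0.6,-0.06,0],[0,0,0],0.2],[[0.75,-0.08,0.05],[0,0,0],0.2],[[0.813,-0.088,0.1],[0,0,-0.001],0.2],[[0.813,-0.088,0.155],[0,0,-0.001],0.2],[[0.813,-0.088,0.155],[0,0,-0.001],0.2]]'
python3 - <<'E'
from tw import *
im,c,M=cam("wrist"); cv2.imwrite("pics/w6.png",im); np.save("w6.npy",M); st()
m=blue(im);blobs(im,c,M,m,22)
E
```

```text
time: 17.85
position: [511.2, 44.3, 74.0]
tcp_rot: [0.0, 0.707, -0.707, 0.0]
ft_force: [-0.3, -1.3, -1.7]
finger_gap: 33.6
{'time': 17.9, 'position': [511.512, 44.36, 74.448], 'joints': [0.064, 0.528, 1.969, -0.001, 0.644, 1.634], 'ft_force': [-0.008, 1.309, -0.78], 'finger_gap': 34.389} toolx [ 0.001 -1.     0.001] z [ 0.001 -0.001 -1.   ]
[341.  144.5] [18. 47.] 0.0 [[572.9, 32.3, 22.0]] [[561.5, 36.6], [584.0, 36.9], [584.0, 28.2], [561.5, 27.6]]
[291.5 144.5] [47. 17.] 90.0 [[572.9, 56.7, 22.0]] [[583.9, 60.6], [583.9, 52.4], [561.5, 52.6], [561.5, 61.1]]
```

View pics/w6.png

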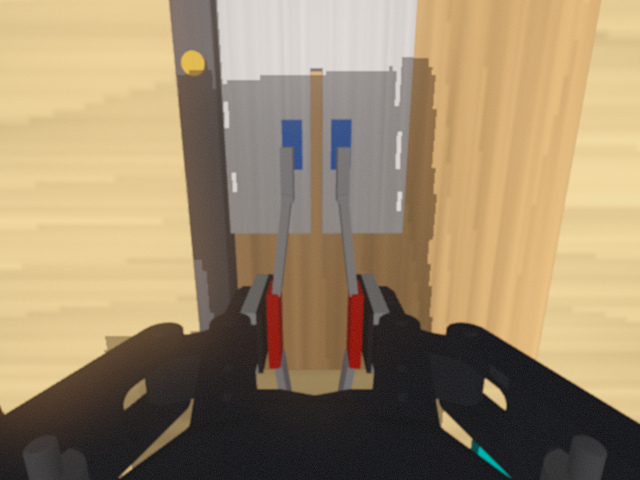

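Tips at (287,148) and (343,148) line up with the strips (291,144) and (341,144), both still seen from above the final height. Lowering.

```bash
python3 -m handwheel '[[[0.004,0,0.04],[0,0,0],0.2],[[0.004,0,0.09],[0,0,0],0.2],[[0.004,0,0.14],[0,0,0],0.2],[[0.004,0,0.18],[0,0,0],0.2],[[0.004,0,0.21],[0,0,0],0.2],[[0.004,0,0.21],[0,0,0],0.2],[[0.004,0,0.21],[0,0,0],0.2]]'
python3 - <<'E'
from tw import *
im,c,M=cam("wrist"); cv2.imwrite("pics/w7.png",im); np.save("w7.npy",M); st()
im2,_,_=cam("scene"); cv2.imwrite("pics/s7.png",im2)
m=blue(im);blobs(im,c,M,m,22)
print([round(manip.get_obs()["finger_gap"],2)])
g=cv2.cvtColor(im,cv2.COLOR_BGR2GRAY)
for r in (154,): print(r,g[r,275:362].tolist())
crop=np.hstack([cv2.resize(im[60:260,200:440],(480,400)),cv2.resize(im2[200:330,250:390][:, :104],(320,400))])
cv2.imwrite("pics/c7.png",crop)
E
```

```text
time: 18.77
position: [511.7, 43.7, 43.1]
tcp_rot: [-0.0, 0.708, -0.707, 0.001]
ft_force: [-0.4, -0.5, 0.3]
finger_gap: 34.6
{'time': 18.825, 'position': [511.733, 43.731, 43.145], 'joints': [0.062, 0.587, 1.974, -0.001, 0.579, 1.633], 'ft_force': [0.039, -0.657, -0.917], 'finger_gap': 34.679} toolx [ 0.001 -1.     0.   ] z [ 0.001 -0.    -1.   ]
[344.6 147.5] [22.4 57.4] 1.1 [[572.9, 32.5, 22.0]] [[561.3, 37.1], [584.2, 37.0], [584.1, 28.0], [561.2, 27.8]]
[286.  147.5] [57. 22.] 90.0 [[572.9, 56.5, 22.0]] [[584.0, 60.8], [584.1, 51.9], [561.3, 52.2], [561.3, 61.3]]
[34.09]
154 [91, 81, 81, 87, 100, 116, 121, 120, 120, 120, 119, 122, 120, 121, 121, 122, 114, 102, 92, 86, 80, 82, 88, 116, 140, 145, 144, 143, 144, 140, 140, 140, 135, 127, 119, 121, 120, 122, 122, 124, 122, 121, 123, 122, 119, 120, 120, 123, 135, 141, 140, 141, 141, 140, 140, 143, 135, 123, 94, 79, 77, 87, 99, 112, 120, 121, 120, 121, 123, 121, 118, 120, 123, 121, 116, 105, 86, 81, 79, 77, 81, 100, 125, 135, 140, 140, 140]
```

View pics/c7.png

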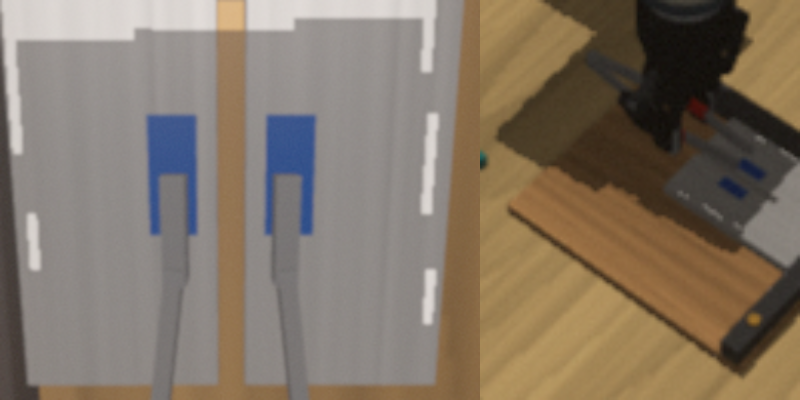

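```bash
python3 -c "
from h import *
st(); print(order.job_done())"
```

```text
{'time': 18.875, 'position': [511.724, 43.746, 43.183], 'joints': [0.062, 0.587, 1.974, -0.001, 0.579, 1.633], 'ft_force': [0.145, -0.028, -0.667], 'finger_gap': 34.089} toolx [ 0.001 -1.     0.   ] z [ 0.001 -0.    -1.   ]
the job is handed in; nothing more can be done
None
```

The plate is home in the fence corner, and the arm is holding the larger tweezers over the two tape strips at about a 14 mm gap. I handed the job in at 18.9 s of robot time; no verdict comes back.

- **Plate:** I pushed it with closed fingers against the left bar, then the far bar, then the left bar again, stopping at about 8 to 10 N each time. Its measured corners lie within about 1 mm of the fence faces, and the last view showed the tape strips where they were after seating.
- **Tweezers:** I gripped them on the red grips at about a 34 mm width. From the images the tip gap is about 14 mm (13.9 to 14.1). The tips are centred on the slot to within about 0.5 mm. The tip ends are above the middle of the strips, about 29 mm above the plate by my estimate of how the tweezers sit in the jaws.
- **Disagreements:** The finger-opening reading wandered between 33.6 and 34.7 mm, which would put the tip gap about 1 mm either way. The images showed it steady. Closing on the grips raised a brief 10.6 N vertical force while the tweezers were still on the rest. I took it as the closing pads dragging the tweezers down onto the rest; it disappeared on lifting.
- **Bench:** I did not touch any of the other items, but I took no final picture of the whole bench to check.

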